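# Show the toner bottle's code to the reader, then lift the carrier out

### The arm

A 6-joint arm with a two-finger parallel gripper is mounted at the origin on the work surface. World frame = base frame: x ahead of the robot, y to its left, z up, the work surface at z = 0. Lengths are in m, angles in degrees, forces in N, time in s.
With the tool pointing down it reaches from about 0.4 to 0.825 m from the base axis. Payload 7 kg.
Tool frame: the origin (TCP) lies midway between the tips of the shut fingers; the grasp point (between the pads) lies r.grip_depth behind it (r.grip_depth is the distance from the TCP to the grasp point, in m); z points along the fingers, y is the line along which they close (so a half turn about z gives the same grasp; the last joint's range is limited). The gripper opens to 88 mm and grips with 3 to 60 N. Pads are 19 mm wide; open, the fingers measure 130 mm over their backs; the gripper's body (78 mm by 193 mm) begins 47 mm behind the grasp point.
Start: joints at [90.361, 20.546, 0.682, 0, -70.136, -16.507], TCP at [0.188, 0.648, 0.227] pointing down, gripper open.
Joint ranges: [-176.03, 176.03], [-82.01, 121.73], [-58.28, 71.71], [-173.87, 95.51], [-174.79, -0.11], [-173.66, 173.66]. Speed limits (degrees/s): [136.94, 136.94, 172.46, 180, 180, 180].

### API

Orientations are given as [roll, pitch, yaw] about the fixed x, y, z axes, in that order (R = Rz(yaw) Ry(pitch) Rx(roll)).
In Python, from plant import r gives the robot as it stands.
- The arm moves only by the shell command python3 drive.py 'ROWS' [OPENING] [FORCE]. ROWS is a JSON list of rows, 1 to 12 of them, each of 6 numbers: dx, dy, dz in m, then a rotation vector rx, ry, rz in degrees; each row is the pose to reach, as a shift and turn from the pose commanded when the command began, along the tool's axes at that moment; what a row does not reach only later rows make up. A row lasts 1/12 s, in which the tool goes at most 0.0417 m and 7.16 degrees, less where a joint would pass 70% of its speed; a pose out of reach is approached as far as the arm can. OPENING is the finger opening in m, set as the command begins (- or left out keeps the last). The fingers move at their own pace and stop on an object; FORCE is the grip in N (left out, the last holds). Time passes only in rows, so rows that do not move let the fingers close. It prints the time, the measured TCP pose, the force, the opening and the grip force at its end. Input that does not fit is refused with a message, and nothing moves.
- r.get_state(): the state, without advancing time (a new reading comes with each control period).
- r.capture(name): name is "scene" or "top" or "wrist"; returns a dict with "frame" (400x640x3 uint8, red, green, blue), "z_map" (400x640 float32, m along the optical axis (not along the pixel's ray), 0 where there is no reading), "fx", "fy", "cx", "cy" (pixels), "cam_to_world" (4x4, takes a point from camera to world coordinates). Camera axes: x right, y down, z forward; pixel columns grow to the right and rows downward; lengths in m; the calibration is good to about 2 mm. A picture is of the moment at which its call begins.
- r.close_job(): hands the job in; it is judged then, once.
The state is a dict: "time_s": time; "joints": joint angles; "qd": joint speeds; "joint_torque": joint torques, N m; "tcp_pos": TCP position; "eef_rot": TCP orientation; "contact_force": force on the tool from outside, world axes, zero at the start; "moment": the same for the moment, N m; "gripper_width": finger opening in m; "gripper_force": force on a finger pad.
Only numpy, scipy, OpenCV 4.12 (cv2) and the standard library are available. Lean on these libraries where they do the work, as an engineer would, in place of code of your own. Each camera call takes 0.05 s, during which the arm holds its last target. There are 200 camera calls.

### The job

Turn the toner bottle in its pocket until its code patch squarely faces the reader's window, and let go of it, without shifting the carrier on the dock; then take the carrier by its blue handle bar, lift it straight up about 12 cm off the dock, and hold it level and steady there for two seconds, with the bottle still in its pocket and the code still towards the reader. The program finishes while holding the carrier in the air: do not put it down. Do not pull the bottle out of its pocket, keep the carrier level all the way up, and leave the screwdriver, mug and stapler alone.

Things in the scene. Friction and masses are not known exactly. Their poses are not given: they have to be found in the camera images.
- dock: Fixed grey base plate, 130 (x) x 360 (y) x 6 mm, with a white reader block at its +y end (60 x 50 mm, top 106 mm above the work surface; its window face is 160 mm from the origin along +y and looks along -y). Origin: on the underside, below the middle of the carrier; z up. Its place and yaw vary from start to start.
- window (a point): Centre of the red window on the reader's face, 160 mm along the dock's +y from the dock's origin and 72 mm above the work surface.
- carrier: Loose black carrier, 0.45 kg, standing on the dock plate (origin 6 mm above the work surface), axes along the dock's to a few degrees. Tray 110 (x) x 270 (y) x 6 mm. Pocket with the bottle at y = +95 mm; grey waste box, orange cap, 98 mm high, at y = -95 mm, part of it, balances the bottle; hoop handle (posts at x = -48, +48 mm, blue bar) in the middle. Origin: centre of the underside; z up.
- pocket (a point): Middle of the rim of the carrier's grey round pocket: 95 mm along the carrier's +y, 46 mm above its origin. Outer diameter 66 mm, inner 59 mm; its floor is the tray's top, 40 mm below.
- handle (a point): Middle of the blue handle bar, 145 mm above the carrier's origin. It runs along the carrier's x, 14 mm thick (y), 22 mm tall, 84 mm clear between the posts: grip it with fingers closing along the carrier's y. The bottle's cap starts 74 mm away in y. The loaded carrier (0.67 kg) balances near this point.
- bottle: Loose white toner bottle, 0.22 kg, upright in the pocket on the tray (origin 6 mm above the carrier's), with 1.5 mm play; light friction, free to turn about its axis. Body diameter 56 mm. Origin: centre of the underside, z up. Its +y points out through the code patch, which faces the reader when this points along the dock's +y. At the start it is 0.8 rad to half a turn off, either way.
- cap (a point): Centre of the top of the bottle's black round cap, 150 mm above the bottle's origin. The cap is rigid with the bottle, diameter 42 mm, 36 mm tall: turn the bottle by it, in several grasps if need be. A yellow line on the cap's top and side, from the centre outward, points the way of the code patch.
- code (a point): Centre of the dark blue striped code patch on the bottle's side, 28 mm out along the bottle's +y and 72 mm above the bottle's origin.
- screwdriver: Bystander: loose screwdriver with a red handle, 190 mm long along its x, lying on the desk. Leave it alone.
- mug: Bystander: loose blue mug, diameter 80 mm, 90 mm high, handle at its +y. Origin: centre of the underside. Leave it alone.
- stapler: Bystander: loose red and black stapler, 140 x 36 x 50 mm, long along its x. Origin: centre of the underside. Leave it alone.

How it is judged:
By the outcome, as a careful person would: the job done as asked, in the order asked, and still so for the second after the job is handed in, while the arm keeps its last pose, push and grip.
It also fails if it takes over 72 s, if anything falls off the work surface, if the arm or the gripper's body presses on something with over 40 N, if the wrist force passes 120 N, or if a joint passes its speed limit or range.

## Working session

There is one attempt and no reset: what is moved stays moved. The work goes in short steps, Python scripts to look and compute and a shell command to move; the robot and the scene stay as the last step left them, time stands still between calls to the robot, and variables do not carry over. Pictures are saved under pics/ and viewed, at most 10 in all, crops included, and the job is handed in when it is done.

```bash
ls; mkdir -p pics
python3 - <<'E'
from plant import r
import cv2,numpy as np,pickle
s=r.get_state();print(s,r.grip_depth)
for n in("top","scene"):
    c=r.capture(n);pickle.dump(c,open(n+".pkl","wb"))
    cv2.imwrite(f"pics/{n}0.png",c["frame"][:,:,::-1]);print(n,c["fx"],c["cam_to_world"])
E
```

```text
drive.py
pics
plant.py
{'time_s': 0.0, 'joints': array([ 9.03614014e+01,  2.05907420e+01,  6.34637250e-01, -1.93285419e-02,
       -7.01354950e+01, -1.65065844e+01]), 'qd': array([ 0.09901105, -0.03286642, -0.01947901,  0.026909  , -0.03352981,
       -0.02498864]), 'joint_torque': array([ 3.00504162e-04, -5.82720780e+01,  2.93054241e+01,  6.99713320e+00,
        6.78488650e-03, -1.61648632e-04]), 'tcp_pos': array([0.18759702, 0.64790951, 0.22563956]), 'eef_rot': array([ 1.79907012e+02, -8.60691159e-03, -1.61517583e+01]), 'contact_force': array([ 0.36135584, -0.75254005,  0.12140968]), 'moment': array([0.05081674, 0.00665718, 0.04121147]), 'gripper_force': 0.0, 'gripper_width': 0.08749210870366148} 0.0188
top 509.74338196335964 [[-0.01552556 -0.99788979  0.06304705  0.52496888]
 [-0.99985693  0.01591774  0.00572289 -0.0087308 ]
 [-0.00671438 -0.06294918 -0.99799415  1.53890406]
 [ 0.          0.          0.          1.        ]]
scene 446.00023754258854 [[ 0.76137775  0.359546   -0.53947251  1.40869891]
 [ 0.64828725 -0.41550215  0.63802947 -0.90306356]
 [ 0.00524895 -0.83551459 -0.54944318  0.88642285]
 [ 0.          0.          0.          1.        ]]
```

View pics/top0.png

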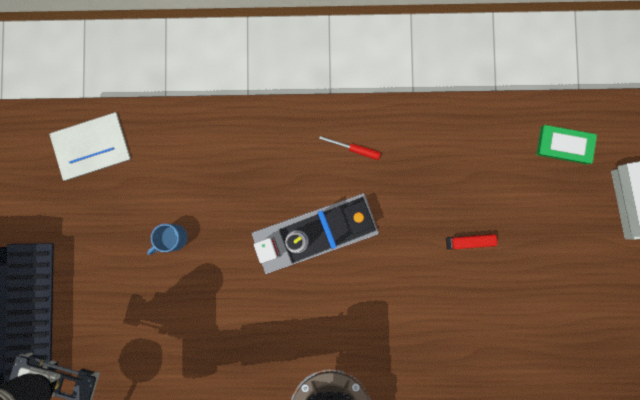

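View pics/scene0.png

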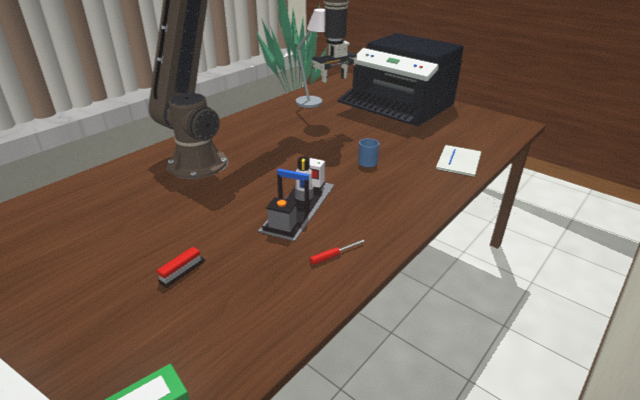

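The top view shows the reader at (265,250), the cap at (297,241) with its yellow line towards upper right, the blue bar from (321,212) to (333,247), and the orange cap at (358,217). Next I measure these.

```bash
cat > h.py <<'E'
import numpy as np,cv2
def pts(c):
    z=c["z_map"];v,u=np.mgrid[:z.shape[0],:z.shape[1]]
    P=np.stack([(u-c["cx"])/c["fx"]*z,(v-c["cy"])/c["fy"]*z,z,np.ones_like(z)],-1)@c["cam_to_world"].T
    return P[...,:3]
def hsv(c): return cv2.cvtColor(c["frame"],cv2.COLOR_RGB2HSV).astype(int)
E
python3 - <<'E'
import pickle;from h import *
c=pickle.load(open("top.pkl","rb"));P=pts(c);H=hsv(c)
roi=np.zeros(H.shape[:2],bool);roi[185:280,240:385]=1
h,s,v=H[...,0],H[...,1],H[...,2];Z=P[...,2]
def rep(n,m):
    m=m&roi&(c["z_map"]>0);q=P[m];
    if len(q)<3:print(n,len(q));return
    e=np.linalg.svd(q[:,:2]-q[:,:2].mean(0),full_matrices=0)[2][0]
    print(n,len(q),q.mean(0).round(4),np.median(q,0).round(4),"dir",np.degrees(np.arctan2(e[1],e[0])).round(1),q[:,:2].min(0).round(3),q[:,:2].max(0).round(3))
rep("bar",(h>100)&(h<125)&(s>150)&(Z>.13))
rep("orange",(h>5)&(h<20)&(s>180)&(v>150)&(Z>.08))
rep("yellow",(h>22)&(h<35)&(s>120)&(Z>.14))
rep("captop",(Z>.15)&(Z<.17)&~((h>100)&(h<125)&(s>150)))
rep("reader",(Z>.095)&(Z<.115)&(s<60)&(v>150))
rep("dockall",(Z>.003)&(Z<.25))
E
```

```text
bar 204 [0.534  0.0044 0.1614] [0.5343 0.005  0.1617] dir -159.6 [ 0.486 -0.019] [0.584 0.026]
orange 40 [ 0.5689 -0.087   0.102 ] [ 0.5712 -0.0879  0.1016] dir -90.2 [ 0.553 -0.099] [ 0.582 -0.073]
yellow 31 [0.5068 0.0843 0.1623] [0.5061 0.0838 0.1628] dir 127.8 [0.498 0.075] [0.514 0.094]
captop 198 [0.5011 0.0903 0.1616] [0.5007 0.0921 0.1616] dir 95.4 [ 0.482 -0.018] [0.583 0.114]
reader 402 [0.4785 0.1729 0.1057] [0.4784 0.1768 0.1057] dir 99.0 [0.445 0.068] [0.522 0.209]
dockall 6305 [0.5238 0.0406 0.0366] [0.5235 0.0394 0.0106] dir -78.7 [ 0.384 -0.17 ] [0.672 0.266]
```

```bash
python3 drive.py '[[0.02,0.02,-0.005,0,0,6],[0.045,0.045,-0.01,0,0,12],[0.07,0.07,-0.015,0,0,18],[0.095,0.095,-0.02,0,0,25],[0.12,0.12,-0.03,0,0,32],[0.145,0.145,-0.04,0,0,38],[0.17,0.17,-0.05,0,0,44],[0.195,0.195,-0.06,0,0,50],[0.22,0.22,-0.07,0,0,56],[0.24,0.24,-0.08,0,0,62],[0.25,0.25,-0.08,0,0,66],[0.25,0.25,-0.08,0,0,66]]' 0.06
python3 -c "
from plant import r;print(r.get_state()['joints'].round(1))"
```

```text
time_s: 1.1
tcp_pos: [0.3593, 0.3364, 0.3074]
eef_rot: [-180.0, 0.1, -82.5]
contact_force: [-0.1, 0.6, -0.0]
gripper_width: 0.0604
gripper_force: 0.0
[ 66.1   0.3 -14.    0.  -75.6 -58.6]
```

```bash
python3 drive.py '[[0.02,-0.01,0,0,0,5],[0.05,-0.02,0,0,0,11],[0.08,-0.03,0,0,0,17],[0.11,-0.045,0,0,0,23],[0.14,-0.06,0,0,0,29],[0.17,-0.07,0,0,0,35],[0.2,-0.08,0,0,0,41],[0.23,-0.095,0,0,0,47],[0.25,-0.105,0,0,0,53],[0.26,-0.108,0,0,0,57],[0.26,-0.108,0,0,0,57.5],[0.26,-0.108,0,0,0,57.5]]'
python3 - <<'E'
from plant import r
import cv2,pickle
c=r.capture("wrist");pickle.dump(c,open("w1.pkl","wb"));cv2.imwrite("pics/w1.png",c["frame"][:,:,::-1])
print(c["cam_to_world"],r.get_state()["joints"])
E
```

```text
time_s: 2.1
tcp_pos: [0.5008, 0.0958, 0.3059]
eef_rot: [180.0, -0.1, -139.6]
contact_force: [0.4, -0.3, -0.1]
gripper_width: 0.0598
gripper_force: 0.0
[[-6.48218512e-01  7.33552792e-01  2.04237757e-01  4.45955055e-01]
 [ 7.61454330e-01  6.24554711e-01  1.73547446e-01  4.81407387e-02]
 [-2.51439349e-04  2.68014392e-01 -9.63414876e-01  4.63679329e-01]
 [ 0.00000000e+00  0.00000000e+00  0.00000000e+00  1.00000000e+00]] [ 3.29760751e+01  2.26702797e+00 -1.21896981e+01 -1.47003143e-02
 -7.55843694e+01 -8.24863737e+01]
```

View pics/w1.png

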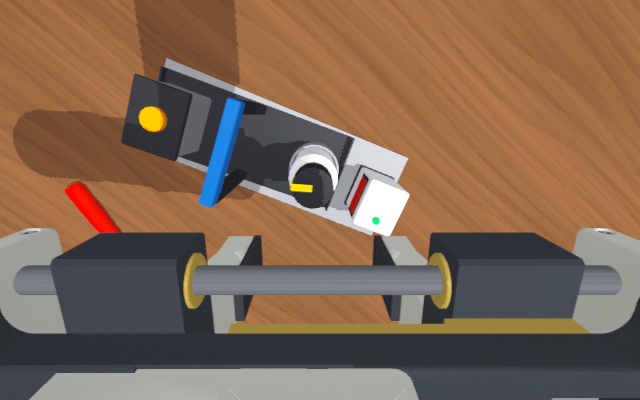

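The wrist view shows the cap at (313,187) with its yellow line pointing left, the bar running (235,100)–(208,200), the waste box cap at (152,119), and the reader at (380,205). Measuring from this view:

```bash
cat >> h.py <<'E'
def meas(c,cap=(.5,.092),zo=0):
    P=pts(c);H=hsv(c);h,s,v=H[...,0],H[...,1],H[...,2];Z=P[...,2]-zo;ok=c["z_map"]>0
    near=ok&(np.hypot(P[...,0]-cap[0],P[...,1]-cap[1])<.04)
    q=P[near&(Z>.158)&(Z<.166)]
    (x,y),R=cv2.minEnclosingCircle(q[:,:2].astype(np.float32));print("cap",len(q),round(x,4),round(y,4),"R",round(R,4),"z",np.median(q[:,2]).round(4))
    m=near&(h>20)&(h<38)&(s>120)&(Z>.158);q=P[m][:,:2];d=q-[x,y]
    far=d[np.hypot(*d.T)>.008];a=far.mean(0);A=np.degrees(np.arctan2(a[1],a[0]))
    e=np.linalg.svd(q-q.mean(0),full_matrices=0)[2][0];e*=np.sign(e@a)
    print("line",len(q),"from centre",A.round(1),"pca",np.degrees(np.arctan2(e[1],e[0])).round(1))
    m=ok&(h>100)&(h<125)&(s>150)&(Z>.155)&(Z<.17);q=P[m];(bx,by),wh,an=cv2.minAreaRect(q[:,:2].astype(np.float32))
    e=np.linalg.svd(q[:,:2]-q[:,:2].mean(0),full_matrices=0)[2][0]
    print("bar",len(q),round(bx,4),round(by,4),np.round(wh,4),"z",np.median(q[:,2]).round(4),"yaw",(np.degrees(np.arctan2(e[1],e[0]))%180).round(2))
    m=ok&(Z>.1)&(Z<.112)&(s<50)&(v>140)&(np.hypot(P[...,0]-x,P[...,1]-y)<.15)
    m=cv2.morphologyEx(m.astype(np.uint8),cv2.MORPH_OPEN,np.ones((3,3)))>0
    q=P[m]
    if len(q)>20:
        (rx,ry),wh,an=cv2.minAreaRect(q[:,:2].astype(np.float32));print("reader",len(q),round(rx,4),round(ry,4),np.round(wh,4),an)
        print("reader-cap bearing",np.degrees(np.arctan2(ry-y,rx-x)).round(1))
    m=ok&(h>5)&(h<24)&(s>180)&(v>150)&(Z>.095)&(Z<.115)
    if m.sum()>20:
        q=P[m];(ox,oy),R=cv2.minEnclosingCircle(q[:,:2].astype(np.float32));print("orange",round(ox,4),round(oy,4),R,"cap bearing",np.degrees(np.arctan2(y-oy,x-ox)).round(2),np.hypot(x-ox,y-oy))
E
python3 - <<'E'
import pickle;from h import *
for n in("w1","top"):meas(pickle.load(open(n+".pkl","rb")))
E
```

```text
cap 1379 0.5027 0.0895 R 0.0213 z 0.1617
line 2514 from centre -160.9 pca 133.8
bar 1753 0.5354 0.0013 [0.1076 0.0145] z 0.1614 yaw 20.46
reader 1939 0.4796 0.1761 [0.0605 0.0506] 19.07607078552246
reader-cap bearing 104.9
orange 0.5695 -0.0895 0.016342703253030777 cap bearing 110.47 0.19104933172667699
cap 158 0.5006 0.0933 R 0.021 z 0.1618
line 28 from centre -54.3 pca -50.5
bar 196 0.5337 0.0045 [0.104 0.014] z 0.1618 yaw 20.35
reader 307 0.4773 0.1792 [0.0586 0.0508] 18.16813087463379
reader-cap bearing 105.1
orange 0.5664 -0.086 0.013774155639111996 cap bearing 110.17 0.19099414782540744
```

```bash
python3 drive.py '[[0,0,0,0,0,-5],[0,0,0,0,0,-12],[0,0,0,0,0,-19],[0,0,0,0,0,-26],[0,0,0,0,0,-33],[0,0,0,0,0,-40],[0,0,0,0,0,-47],[0,0,0,0,0,-54],[0,0,0,0,0,-61],[0,0,0,0,0,-68],[0,0,0,0,0,-75],[0,0,0,0,0,-80]]'
python3 drive.py '[[0,0,0,0,0,-5],[0,0,0,0,0,-10],[0,0,0,0,0,-10],[0,0,0,0,0,-10]]'
sed -i 's/(s>120)&(Z>.158)/(s>120)\&(Z>.158)\&(Z<.166)/' h.py
python3 - <<'E'
from plant import r
import cv2,pickle;from h import *
c=r.capture("wrist");pickle.dump(c,open("w2.pkl","wb"));cv2.imwrite("pics/w2.png",c["frame"][:,:,::-1])
for n in("w1","w2","top"):
    c=pickle.load(open(n+".pkl","rb"));print(n);meas(c)
    P=pts(c);H=hsv(c);m=(H[...,1]<60)&(P[...,2]>.003)&(P[...,2]<.009)&(c["z_map"]>0)&(np.hypot(P[...,0]-.53,P[...,1]-.01)<.2)
    q=P[m][:,:2].astype(np.float32);print("plate",len(q),cv2.minAreaRect(q))
E
```

```text
time_s: 3.15
tcp_pos: [0.5004, 0.0972, 0.3066]
eef_rot: [-180.0, 0.0, -59.0]
contact_force: [-0.4, 0.2, 0.4]
gripper_width: 0.0598
gripper_force: 0.0
time_s: 3.48
tcp_pos: [0.5005, 0.0968, 0.3066]
eef_rot: [-180.0, 0.0, -49.6]
contact_force: [-0.5, 0.3, 0.6]
gripper_width: 0.0602
gripper_force: 0.0
w1
cap 1379 0.5027 0.0895 R 0.0213 z 0.1617
line 180 from centre -52.1 pca -54.9
bar 1753 0.5354 0.0013 [0.1076 0.0145] z 0.1614 yaw 20.46
reader 1939 0.4796 0.1761 [0.0605 0.0506] 19.07607078552246
reader-cap bearing 104.9
orange 0.5695 -0.0895 0.016342703253030777 cap bearing 110.47 0.19104933172667699
plate 4236 ((0.5274266600608826, 0.03389771282672882), (0.13028636574745178, 0.3490833044052124), 18.557016372680664)
w2
cap 1386 0.5031 0.0892 R 0.0215 z 0.1616
line 201 from centre -53.6 pca -54.0
bar 1947 0.5362 0.0007 [0.1068 0.0143] z 0.1614 yaw 20.36
reader 1793 0.4798 0.1747 [0.0599 0.0498] 18.498624801635742
reader-cap bearing 105.3
orange 0.5679 -0.0867 0.01351213175803423 cap bearing 110.21 0.18744391577611502
plate 4279 ((0.5275749564170837, 0.032001569867134094), (0.1302453577518463, 0.34720101952552795), 18.558330535888672)
top
cap 158 0.5006 0.0933 R 0.021 z 0.1618
line 25 from centre -54.9 pca -47.7
bar 196 0.5337 0.0045 [0.104 0.014] z 0.1618 yaw 20.35
reader 307 0.4773 0.1792 [0.0586 0.0508] 18.16813087463379
reader-cap bearing 105.1
orange 0.5664 -0.086 0.013774155639111996 cap bearing 110.17 0.19099414782540744
plate 1210 ((0.526584267616272, 0.0332484096288681), (0.13184835016727448, 0.3448711335659027), 18.277544021606445)
```

View pics/w2.png

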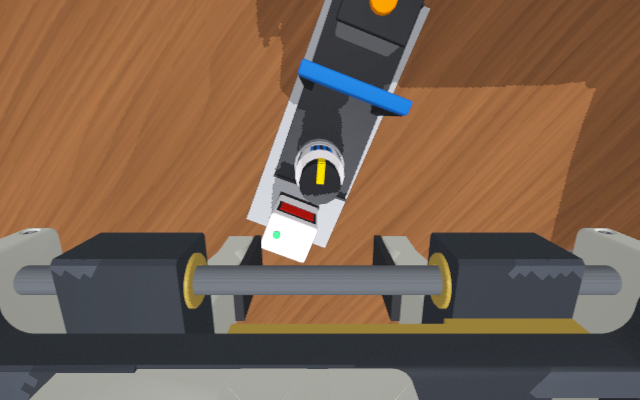

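Both wrist views agree: cap at (0.503, 0.0893), dock yaw 18.55°, line at -53.5°, so the bottle needs +162°. In this one the cap is at (320,178) and the reader at (290,235). I'll hover just above the cap with room to turn.

```bash
python3 drive.py '[[0.002,0.001,0.01,0,0,5],[0.004,0.002,0.03,0,0,11],[0.0074,0.0029,0.05,0,0,17],[0.0074,0.0029,0.07,0,0,23],[0.0074,0.0029,0.09,0,0,29],[0.0074,0.0029,0.105,0,0,35],[0.0074,0.0029,0.115,0,0,41],[0.0074,0.0029,0.12,0,0,47],[0.0074,0.0029,0.12,0,0,50],[0.0074,0.0029,0.12,0,0,50],[0.0074,0.0029,0.12,0,0,50]]'
python3 - <<'E'
from plant import r
from h import *
meas(r.capture("wrist"));s=r.get_state();print(s["tcp_pos"],s["eef_rot"],s["joints"],s["contact_force"])
E
```

```text
time_s: 4.45
tcp_pos: [0.5035, 0.0887, 0.1866]
eef_rot: [-180.0, 0.0, -99.6]
contact_force: [0.0, 0.9, 0.2]
gripper_width: 0.0599
gripper_force: 0.0
cap 3264 0.5023 0.089 R 0.0215 z 0.1616
line 448 from centre -50.4 pca -54.5
bar 5268 0.5358 0.001 [0.1077 0.0143] z 0.1614 yaw 20.45
reader 1521 0.4968 0.1324 [0.0483 0.141 ] 13.29990005493164
reader-cap bearing 97.2
[0.50355788 0.0886306  0.18676537] [-1.79980271e+02  1.05314050e-02 -9.95524040e+01] [ 3.20184202e+01  6.87440931e+00 -2.30522867e+01  6.01506246e-03
 -6.00515563e+01 -4.15738279e+01] [-0.58506655  0.58601473  0.67605272]
```

```bash
python3 drive.py '[[-0.0004,0.0009,0.01,0,0,0],[-0.0004,0.0009,0.025,0,0,0],[-0.0004,0.0009,0.04,0,0,0],[-0.0004,0.0009,0.05,0,0,0],[-0.0004,0.0009,0.052,0,0,0],[-0.0004,0.0009,0.052,0,0,0]]'
python3 drive.py '[[0,0,0,0,0,0],[0,0,0,0,0,0],[0,0,0,0,0,0],[0,0,0,0,0,0],[0,0,0,0,0,0],[0,0,0,0,0,0]]' 0.035 5
```

```text
time_s: 5.0
tcp_pos: [0.5022, 0.0887, 0.1338]
eef_rot: [179.9, -0.1, -99.6]
contact_force: [0.3, 0.1, 0.7]
gripper_width: 0.06
gripper_force: 0.0
time_s: 5.5
tcp_pos: [0.5029, 0.089, 0.1352]
eef_rot: [-180.0, 0.0, -99.6]
contact_force: [-1.6, -0.0, 4.4]
gripper_width: 0.042
gripper_force: 5.0
```

```bash
python3 drive.py '[[0,0,0,0,0,0],[0,0,0,0,0,0],[0,0,0,0,0,0]]'
python3 drive.py '[[0,0,0,0,0,-3],[0,0,0,0,0,-6],[0,0,0,0,0,-10],[0,0,0,0,0,-14],[0,0,0,0,0,-18],[0,0,0,0,0,-20],[0,0,0,0,0,-20]]'
python3 - <<'E'
from plant import r
from h import *
meas(r.capture("wrist"));meas(r.capture("top"));s=r.get_state();print(s["contact_force"],s["moment"])
E
```

```text
time_s: 5.75
tcp_pos: [0.5029, 0.0891, 0.1352]
eef_rot: [-180.0, 0.0, -99.6]
contact_force: [-0.9, 0.8, 6.8]
gripper_width: 0.0417
gripper_force: 5.0
time_s: 6.33
tcp_pos: [0.5032, 0.0891, 0.135]
eef_rot: [-179.9, 0.0, -79.5]
contact_force: [1.2, 0.3, 4.1]
gripper_width: 0.042
gripper_force: 5.0
cap 3680 0.5039 0.077 R 0.0358 z 0.1616
line 401 from centre 11.9 pca -18.4
bar 9418 0.5357 0.0009 [0.1074 0.0145] z 0.1614 yaw 20.02
reader 751 0.4927 0.1079 [0.0526 0.096 ] 11.511466979980469
reader-cap bearing 109.9
cap 0 0.0 0.0 R 0.0 z nan
  return _methods._mean(a, axis=axis, dtype=dtype,
  ret = ret.dtype.type(ret / rcount)
h.py:13: RuntimeWarning: Mean of empty slice.
  far=d[np.hypot(*d.T)>.008];a=far.mean(0);A=np.degrees(np.arctan2(a[1],a[0]))
  ret = um.true_divide(
h.py:14: RuntimeWarning: Mean of empty slice.
  e=np.linalg.svd(q-q.mean(0),full_matrices=0)[2][0];e*=np.sign(e@a)
Traceback (most recent call last):
  File "h.py", line 14, in meas
    e=np.linalg.svd(q-q.mean(0),full_matrices=0)[2][0];e*=np.sign(e@a)
      ~~~~~~~~~~~~~~~~~~~~~~~~~~~~~~~~~~~~~~~~~~~~~^^^
IndexError: index 0 is out of bounds for axis 0 with size 0
```

Run:
```python
from plant import r
import cv2
c=r.capture("wrist");cv2.imwrite("pics/w3.png",c["frame"][:,:,::-1])
```

```text
(no output)
```

View pics/w3.png

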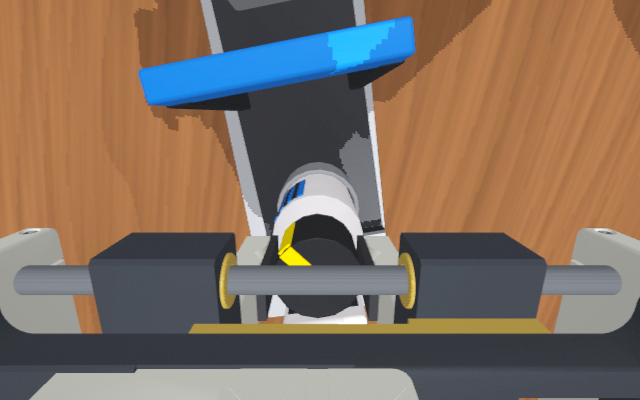

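The line at (290,255) is turning with the grip, and the bar has stayed put. I'll carry on turning.

```bash
python3 drive.py '[[0,0,0,0,0,-5],[0,0,0,0,0,-12],[0,0,0,0,0,-19],[0,0,0,0,0,-26],[0,0,0,0,0,-33],[0,0,0,0,0,-40],[0,0,0,0,0,-47],[0,0,0,0,0,-54],[0,0,0,0,0,-61],[0,0,0,0,0,-68],[0,0,0,0,0,-72],[0,0,0,0,0,-72]]'
python3 drive.py '[[0,0,0,0,0,-5],[0,0,0,0,0,-12],[0,0,0,0,0,-19],[0,0,0,0,0,-26],[0,0,0,0,0,-33],[0,0,0,0,0,-40],[0,0,0,0,0,-47],[0,0,0,0,0,-54],[0,0,0,0,0,-61],[0,0,0,0,0,-67],[0,0,0,0,0,-70],[0,0,0,0,0,-70]]'
python3 drive.py '[[0,0,0,0,0,0],[0,0,0,0,0,0],[0,0,0,0,0,0],[0,0,0,0,0,0]]' 0.06
python3 drive.py '[[0,0,-0.01,0,0,0],[0,0,-0.03,0,0,0],[0,0,-0.06,0,0,0],[0,0,-0.09,0,0,0],[0,0,-0.12,0,0,0],[0,0,-0.14,0,0,0],[0,0,-0.15,0,0,0],[0,0,-0.15,0,0,0],[0,0,-0.15,0,0,0]]'
python3 - <<'E'
from plant import r
from h import *
import cv2
c=r.capture("wrist");cv2.imwrite("pics/w4.png",c["frame"][:,:,::-1])
meas(c);s=r.get_state();print(s["tcp_pos"],s["joints"],s["contact_force"],s["moment"])
P=pts(c);H=hsv(c);m=(H[...,1]<60)&(P[...,2]>.003)&(P[...,2]<.009)&(c["z_map"]>0)&(np.hypot(P[...,0]-.53,P[...,1]-.01)<.2)
q=P[m][:,:2].astype(np.float32);print("plate",len(q),cv2.minAreaRect(q))
E
```

```text
time_s: 7.48
tcp_pos: [0.5032, 0.0895, 0.1349]
eef_rot: [-179.9, -0.1, -7.5]
contact_force: [0.3, 1.6, 3.7]
gripper_width: 0.0416
gripper_force: 5.0
time_s: 8.48
tcp_pos: [0.5023, 0.0889, 0.1343]
eef_rot: [-180.0, 0.0, 62.3]
contact_force: [-0.7, 0.9, 2.9]
gripper_width: 0.0418
gripper_force: 5.0
time_s: 8.82
tcp_pos: [0.5023, 0.0887, 0.1343]
eef_rot: [-180.0, 0.0, 62.3]
contact_force: [-0.3, -0.8, -0.4]
gripper_width: 0.0584
gripper_force: 0.0
time_s: 9.57
tcp_pos: [0.5023, 0.0889, 0.2843]
eef_rot: [-180.0, -0.0, 62.3]
contact_force: [0.4, 0.3, -0.1]
gripper_width: 0.06
gripper_force: 0.0
cap 1575 0.5015 0.0907 R 0.0214 z 0.1616
line 221 from centre 91.4 pca 89.9
bar 499 0.5361 0.0016 [0.1065 0.0143] z 0.1613 yaw 19.83
reader 2740 0.4802 0.1757 [0.0602 0.0501] 18.610218048095703
reader-cap bearing 104.1
[0.50191608 0.08875782 0.28345945] [ 3.21032431e+01  2.89234517e+00 -1.44266486e+01 -3.87870781e-02
 -7.27659012e+01  1.20240096e+02] [-0.04216211  0.23997063  0.0896422 ] [-0.06406363 -0.06591064 -0.03935153]
plate 4742 ((0.5245456695556641, 0.043114617466926575), (0.12976685166358948, 0.32597753405570984), 18.52010726928711)
```

View pics/w4.png

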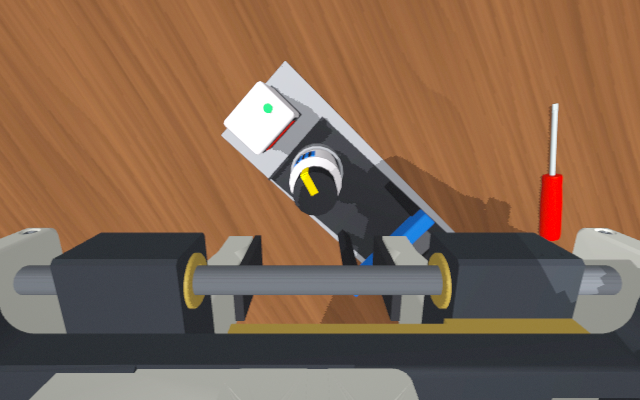

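The cap line at (309,182) now reads about 91°, so it slipped and is about 17.5° short of 108.5°. The carrier is in place. I'll re-grasp with more force.

```bash
python3 drive.py '[[0,0,0.01,0,0,5],[0.001,-0.001,0.03,0,0,11],[0.0013,-0.0014,0.05,0,0,17],[0.0013,-0.0014,0.07,0,0,24],[0.0013,-0.0014,0.085,0,0,31],[0.0013,-0.0014,0.094,0,0,37],[0.0013,-0.0014,0.096,0,0,42],[0.0013,-0.0014,0.096,0,0,42],[0.0013,-0.0014,0.096,0,0,42]]'
python3 - <<'E'
from plant import r
from h import *
for i in range(2):meas(r.capture("wrist"));s=r.get_state();print(s["tcp_pos"],s["eef_rot"])
E
```

```text
time_s: 10.37
tcp_pos: [0.5013, 0.0903, 0.1873]
eef_rot: [180.0, 0.1, 20.5]
contact_force: [0.3, -0.5, 0.0]
gripper_width: 0.0602
gripper_force: 0.0
cap 3320 0.5012 0.0906 R 0.0215 z 0.1615
line 422 from centre 90.0 pca 90.2
bar 2359 0.5603 0.0103 [0.0558 0.0149] z 0.1613 yaw 20.11
reader 4545 0.4926 0.1377 [0.06   0.1288] 18.431001663208008
reader-cap bearing 100.4
orange 0.5691 -0.0911 0.017577828839421272 cap bearing 110.46 0.19398441741618955
[0.50165998 0.09051178 0.18788481] [1.79983640e+02 8.32359178e-02 2.05284855e+01]
cap 3296 0.5012 0.0905 R 0.0215 z 0.1616
line 424 from centre 89.9 pca 89.4
bar 2332 0.5606 0.0105 [0.0554 0.0145] z 0.1613 yaw 20.09
reader 4516 0.4918 0.141 [0.06   0.1208] 18.536951065063477
reader-cap bearing 100.6
orange 0.5694 -0.0907 0.017532972618937492 cap bearing 110.61 0.1936513618338545
[0.50183611 0.09062975 0.18825537] [1.79990301e+02 3.96638551e-02 2.05120753e+01]
```

Well centred. Descend, grip at 12 N, turn +18.5°, release, rise and look.

```bash
python3 drive.py '[[0,0,0.01,0,0,0],[0,0,0.025,0,0,0],[0,0,0.04,0,0,0],[0,0,0.049,0,0,0],[0,0,0.05,0,0,0],[0,0,0.05,0,0,0]]'
python3 drive.py '[[0,0,0,0,0,0],[0,0,0,0,0,0],[0,0,0,0,0,0],[0,0,0,0,0,0],[0,0,0,0,0,0]]' 0.035 12
python3 drive.py '[[0,0,0,0,0,-2],[0,0,0,0,0,-5],[0,0,0,0,0,-8],[0,0,0,0,0,-11],[0,0,0,0,0,-14],[0,0,0,0,0,-17],[0,0,0,0,0,-18.5],[0,0,0,0,0,-18.5],[0,0,0,0,0,-18.5]]'
python3 drive.py '[[0,0,0,0,0,0],[0,0,0,0,0,0],[0,0,0,0,0,0],[0,0,0,0,0,0]]' 0.06
python3 drive.py '[[0,0,-0.01,0,0,0],[0,0,-0.03,0,0,0],[0,0,-0.06,0,0,0],[0,0,-0.09,0,0,0],[0,0,-0.12,0,0,0],[0,0,-0.14,0,0,0],[0,0,-0.15,0,0,0],[0,0,-0.15,0,0,0],[0,0,-0.15,0,0,0]]'
python3 - <<'E'
from plant import r
from h import *
for i in range(2):meas(r.capture("wrist"));s=r.get_state();print(s["tcp_pos"],s["eef_rot"])
E
```

```text
time_s: 10.97
tcp_pos: [0.5017, 0.0905, 0.1381]
eef_rot: [180.0, 0.1, 20.4]
contact_force: [0.1, 0.4, 0.5]
gripper_width: 0.0599
gripper_force: 0.0
time_s: 11.38
tcp_pos: [0.5024, 0.091, 0.1392]
eef_rot: [-180.0, -0.1, 20.4]
contact_force: [-0.8, 0.5, 3.2]
gripper_width: 0.0419
gripper_force: 12.0
time_s: 12.13
tcp_pos: [0.5024, 0.0907, 0.1391]
eef_rot: [180.0, -0.0, 38.8]
contact_force: [0.5, -0.8, 4.2]
gripper_width: 0.0418
gripper_force: 12.0
time_s: 12.47
tcp_pos: [0.5017, 0.0907, 0.1383]
eef_rot: [-180.0, 0.0, 38.8]
contact_force: [1.3, -0.8, -1.5]
gripper_width: 0.059
gripper_force: 0.0
time_s: 13.22
tcp_pos: [0.5016, 0.0908, 0.2883]
eef_rot: [-180.0, -0.0, 38.8]
contact_force: [0.6, -0.6, -1.4]
gripper_width: 0.0598
gripper_force: 0.0
cap 1529 0.5016 0.0894 R 0.0214 z 0.1616
line 197 from centre 109.0 pca 108.0
bar 1153 0.5536 0.0078 [0.0704 0.0139] z 0.1613 yaw 20.54
reader 2501 0.4801 0.1756 [0.0603 0.0503] 18.737886428833008
reader-cap bearing 104.0
orange 0.5695 -0.0876 0.013821377418935299 cap bearing 110.98 0.18956650568510797
[0.50127439 0.09056601 0.2874002 ] [-1.79953191e+02  8.62911406e-02  3.88413031e+01]
cap 1540 0.5016 0.0893 R 0.0214 z 0.1615
line 200 from centre 108.6 pca 107.3
bar 1161 0.5529 0.0075 [0.072  0.0144] z 0.1613 yaw 20.61
reader 2523 0.4803 0.1756 [0.0599 0.0504] 18.461383819580078
reader-cap bearing 103.9
orange 0.57 -0.0867 0.013287405483424664 cap bearing 111.23 0.1887756817971241
[0.50118826 0.09048342 0.28704618] [-1.79950340e+02  1.33489142e-01  3.88418051e+01]
```

Code now at 108.6° against the dock's 108.5°. On to the handle.

```bash
python3 drive.py '[[-0.005,0.015,0,0,0,4],[-0.012,0.038,0.01,0,0,8],[-0.02,0.06,0.03,0,0,12],[-0.026,0.08,0.05,0,0,16],[-0.0297,0.09,0.07,0,0,18.4],[-0.0297,0.0914,0.08,0,0,18.4],[-0.0297,0.0914,0.08,0,0,18.4],[-0.0297,0.0914,0.08,0,0,18.4]]'
python3 - <<'E'
from plant import r
from h import *
import cv2
c=r.capture("wrist");cv2.imwrite("pics/w5.png",c["frame"][:,:,::-1])
P=pts(c);H=hsv(c);m=(H[...,0]>100)&(H[...,0]<125)&(H[...,1]>150)&(abs(P[...,2]-.162)<.004)
q=P[m][:,:2].astype(np.float32);print(len(q),cv2.minAreaRect(q))
s=r.get_state();print(s["tcp_pos"],s["eef_rot"],s["joints"])
E
```

```text
time_s: 13.98
tcp_pos: [0.5358, 0.0009, 0.2078]
eef_rot: [180.0, 0.1, 20.5]
contact_force: [0.4, 0.4, -0.2]
gripper_width: 0.0602
gripper_force: 0.0
2466 ((0.5463932156562805, 0.004659229889512062), (0.08531323075294495, 0.013709209859371185), 20.7073974609375)
[0.5363534  0.00130103 0.20886125] [1.79979203e+02 1.28869539e-02 2.05428311e+01] [ 2.11073954e+01  8.24220028e+00 -1.83262724e+01  2.31064174e-02
 -6.34446204e+01  8.94251057e+01]
```

View pics/w5.png

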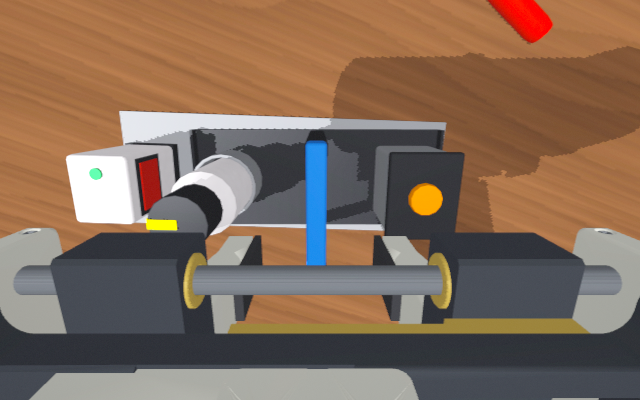

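The bar at (316,205) is centred between the fingers, the line at (162,224) points to the reader. Descend and grip.

```bash
python3 drive.py '[[0,0,0.01,0,0,0],[0,0,0.025,0,0,0],[0,0,0.04,0,0,0],[0,0,0.055,0,0,0],[0,0,0.068,0,0,0],[0,0,0.076,0,0,0],[0,0,0.076,0,0,0],[0,0,0.076,0,0,0]]'
python3 drive.py '[[0,0,0,0,0,0],[0,0,0,0,0,0],[0,0,0,0,0,0],[0,0,0,0,0,0],[0,0,0,0,0,0],[0,0,0,0,0,0],[0,0,0,0,0,0],[0,0,0,0,0,0]]' 0.005 50
python3 drive.py '[[0,0,-0.001,0,0,0],[0,0,-0.003,0,0,0],[0,0,-0.006,0,0,0],[0,0,-0.01,0,0,0],[0,0,-0.014,0,0,0],[0,0,-0.018,0,0,0],[0,0,-0.02,0,0,0],[0,0,-0.02,0,0,0],[0,0,-0.02,0,0,0]]'
python3 - <<'E'
from plant import r
from h import *
c=r.capture("wrist");P=pts(c);H=hsv(c)
m=(H[...,0]>5)&(H[...,0]<24)&(H[...,1]>180)&(H[...,2]>150)&(P[...,2]>.09)&(P[...,2]<.145);print("orange",m.sum(),np.median(P[m],0))
m=(H[...,0]>100)&(H[...,0]<125)&(H[...,1]>150)&(P[...,2]>.165);q=P[m];print("bar",len(q),np.linalg.lstsq(np.c_[q[:,:2]-[.5358,.001],np.ones(len(q))],q[:,2],rcond=None)[0])
s=r.get_state();print(s["contact_force"],s["moment"])
E
```

```text
time_s: 14.7
tcp_pos: [0.5364, 0.0013, 0.1329]
eef_rot: [180.0, -0.0, 20.5]
contact_force: [-0.8, -0.7, 0.4]
gripper_width: 0.0602
gripper_force: 0.0
time_s: 15.37
tcp_pos: [0.5362, 0.0011, 0.1326]
eef_rot: [-180.0, -0.0, 20.4]
contact_force: [0.8, -0.5, 0.4]
gripper_width: 0.0134
gripper_force: 50.0
time_s: 16.12
tcp_pos: [0.5362, 0.0009, 0.1527]
eef_rot: [-180.0, -0.0, 20.4]
contact_force: [0.4, -0.1, -6.3]
gripper_width: 0.0139
gripper_force: 50.0
orange 1217 [ 0.57307564 -0.08734633  0.12354137]
bar 4323 [ 0.04246813 -0.01588014  0.18089358]
[-0.44324204 -0.97681612 -6.41374613] [-0.05381541 -0.06347918 -0.00271346]
```

Lifted (6.4 N, the full weight), and it is still level. Continue up another 10 cm, then hold.

```bash
python3 drive.py '[[0,0,-0.003,0,0,0],[0,0,-0.01,0,0,0],[0,0,-0.02,0,0,0],[0,0,-0.032,0,0,0],[0,0,-0.044,0,0,0],[0,0,-0.056,0,0,0],[0,0,-0.068,0,0,0],[0,0,-0.08,0,0,0],[0,0,-0.09,0,0,0],[0,0,-0.097,0,0,0],[0,0,-0.1,0,0,0],[0,0,-0.1,0,0,0]]'
python3 - <<'E'
from plant import r
from h import *
import cv2
c=r.capture("wrist");cv2.imwrite("pics/w6.png",c["frame"][:,:,::-1]);P=pts(c);H=hsv(c)
m=(H[...,0]>5)&(H[...,0]<24)&(H[...,1]>180)&(H[...,2]>150)&(P[...,2]>.19)&(P[...,2]<.25);print("orange",m.sum(),np.median(P[m],0))
c=r.capture("scene");f=c["frame"][60:300,160:480,::-1];cv2.imwrite("pics/s6.png",cv2.resize(f,(800,600),interpolation=cv2.INTER_CUBIC))
E
```

```text
time_s: 17.17
tcp_pos: [0.5365, 0.001, 0.2534]
eef_rot: [180.0, -0.1, 20.5]
contact_force: [0.3, -0.4, -6.4]
gripper_width: 0.0131
gripper_force: 50.0
orange 1225 [ 0.57334624 -0.08732561  0.22421058]
```

View pics/w6.png

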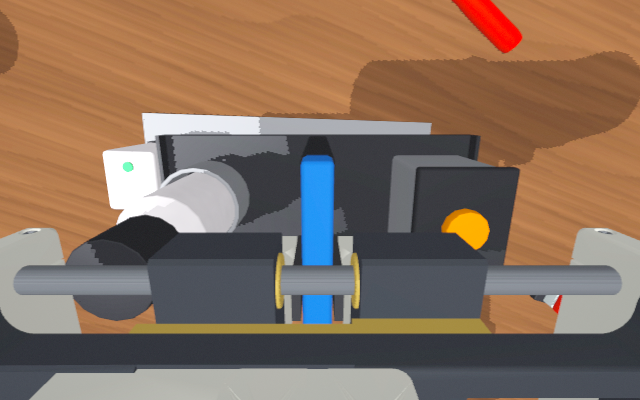

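View pics/s6.png

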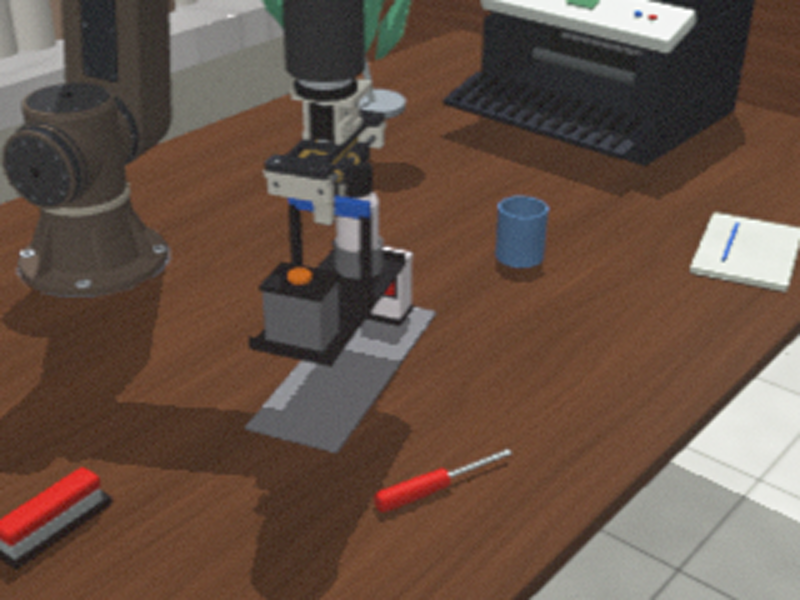

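The carrier is up and level, and the bystanders are untouched. The yellow line isn't obvious on the cap at (125,265), so I'll check it numerically and from the top camera while holding.

Run:
```python
from plant import r
from h import *
import cv2
s=r.get_state();print(s["time_s"],s["moment"])
c=r.capture("wrist");w=c;P=pts(c);H=hsv(c)
f=c["frame"]
roi=np.s_[215:330,60:200]
m=np.zeros(P.shape[:2],bool);m[roi]=1
t=m&(P[...,2]>.276)&(P[...,2]<.288)&(c["z_map"]>0)
v,u=np.where(t)
print("top disc px",len(u),u.min() if len(u) else 0,u.max() if len(u) else 0,v.min() if len(u) else 0,v.max() if len(u) else 0,np.percentile(P[t],[0,50,100],axis=0) if len(u) else 0)
y=m&(H[...,0]>18)&(H[...,0]<40)&(H[...,1]>100);print("yellow",y.sum(),np.percentile(np.argwhere(y),[0,50,100],axis=0) if y.any() else 0)
C=np.linalg.inv(w["cam_to_world"])@np.array([.5016,.0894,.282,1]);print("expected cap centre px",C[0]/C[2]*w["fx"]+w["cx"],C[1]/C[2]*w["fy"]+w["cy"])
c=r.capture("top");a=cv2.resize(c["frame"][190:290,240:400],(640,400),interpolation=cv2.INTER_CUBIC)
b=cv2.resize(f[190:340,50:210],(160,150))
s=r.capture("scene")["frame"][110:210,270:370]
out=np.zeros((600,800,3),np.uint8);out[:200,:320]=cv2.resize(c["frame"][190:290,240:400],(320,200));out[:300,320:640]=cv2.resize(f[190:340,50:210],(320,300));out[300:600,:300]=cv2.resize(s,(300,300),interpolation=cv2.INTER_CUBIC)
cv2.imwrite("pics/z.png",out[:,:,::-1])
```

```text
17.2667 [-0.07231117  0.0020219  -0.03981332]
top disc px 3436 66 152 235 320 [[0.48053605 0.0677012  0.2760164 ]
 [0.50882255 0.08777906 0.2807445 ]
 [0.52331007 0.10859075 0.28322222]]
yellow 397 [[324. 132.]
 [327. 166.]
 [329. 199.]]
expected cap centre px 104.93603492407232 282.0299569920094
```

View pics/z.png

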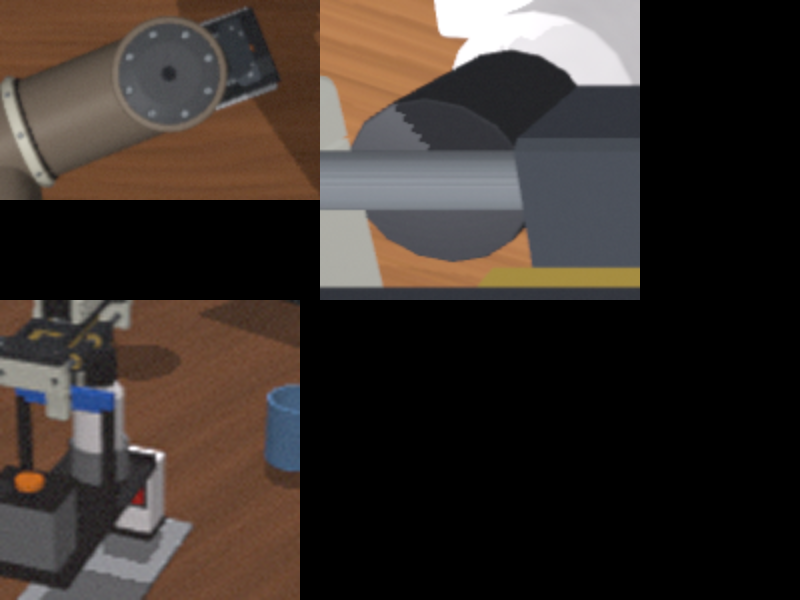

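The gripper's rod crosses the cap top exactly along the dock's y, which covers the line. That is consistent with the code still facing the reader. The carrier is 12 cm up, so I'll hold for over 2 s.

```bash
for i in 1 2 3; do python3 drive.py '[[0,0,0,0,0,0],[0,0,0,0,0,0],[0,0,0,0,0,0],[0,0,0,0,0,0],[0,0,0,0,0,0],[0,0,0,0,0,0],[0,0,0,0,0,0],[0,0,0,0,0,0],[0,0,0,0,0,0],[0,0,0,0,0,0]]'; done
python3 - <<'E'
from plant import r
from h import *
c=r.capture("wrist");P=pts(c);H=hsv(c)
m=(H[...,0]>5)&(H[...,0]<24)&(H[...,1]>180)&(H[...,2]>150)&(P[...,2]>.19)&(P[...,2]<.25);print("orange",np.median(P[m],0))
print(r.close_job())
E
```

```text
time_s: 18.25
tcp_pos: [0.5362, 0.0009, 0.2526]
eef_rot: [180.0, -0.0, 20.5]
contact_force: [-0.5, -0.3, -7.6]
gripper_width: 0.014
gripper_force: 50.0
time_s: 19.08
tcp_pos: [0.5362, 0.0009, 0.2526]
eef_rot: [180.0, 0.0, 20.5]
contact_force: [1.3, 0.4, -6.6]
gripper_width: 0.0136
gripper_force: 50.0
time_s: 19.92
tcp_pos: [0.5362, 0.0009, 0.2525]
eef_rot: [-180.0, 0.0, 20.5]
contact_force: [-0.1, -0.0, -6.6]
gripper_width: 0.0133
gripper_force: 50.0
orange [ 0.57302063 -0.08742631  0.22331753]
the job is handed in; nothing more can be done
None
```

I handed the job in at about 20 s, with the carrier held level and steady 12 cm above the dock for over 2 s and the bottle in its pocket; before the lift the code measured within about 1° of square to the reader, but once lifted the gripper hid its yellow line, so I couldn't re-measure it.

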